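# File a thin enamelled sample plate from a shallow bed onto its spindle

## Robot

A 6-joint arm with a two-finger parallel gripper is mounted at the origin on the work surface. World frame = base frame: x ahead of the robot, y to its left, z up, the work surface at z = 0. Lengths are in m, angles in rad, forces in N, time in s.
With the tool pointing down it reaches from about 0.3 to 0.95 m from the base axis. Payload 3.1 kg.
Tool frame: the origin (TCP) lies on the mounting face of the last link; the fingertips stand 173 mm ahead of it and the grasp point (between the pads) lies 155 mm ahead of it (manip.tip_reach is the y of the fingertips in the tool frame, in m); y points along the fingers, z is the direction in which the jaws open and shut, and the axes are right-handed (so a half turn about y gives the same grasp; the last joint's range is limited). The gripper opens to 85 mm and grips with 20 to 120 N. Pads are 22 mm wide; open, the fingers measure 114 mm over their backs; the gripper's body (76 mm by 85 mm) begins 54 mm behind the grasp point. The pads swing forward as they close: fully open they stand 13 mm farther back than shut.
Start: joints at [1.232, 0.308, 1.634, -0, 1.2, -0.07], TCP at [0.166, 0.603, 0.405] pointing down, gripper open.
Joint ranges: [-3.06, 3.06], [-0.79, 1.96], [0.05, 2.63], [-1.19, 4.34], [0.05, 2.64], [-2.94, 2.94]. Speed limits (rad/s): [2.79, 2.79, 3.14, 3.14, 3.14, 3.14].

## Interface

Orientations are given as a rotation vector (axis times angle).
In Python, from cell import manip gives the robot as it stands. The module is installed in compiled form; this text tells all that it offers.
- The arm moves only by the shell command python3 -m handwheel 'ROWS' [FORCE]. ROWS is a JSON object of lists of equal length, an entry for each row: "travel": the shift along the tool's x, y, z normalised to -1 to 1, where 1 is 12 cm, a list of three; "twist": the turn, a rotation vector about the tool's x, y, z normalised to -1 to 1, where 1 is 10 degrees, a list of three; "hand": the gripper command: -1 is shut, 1 is fully open, values between are in proportion. In form: {"travel": [[x, y, z], ...], "twist": [[ax, ay, az], ...], "hand": [hand, ...]}. A call has 1 to 10 rows; each row shifts and turns the commanded pose from where the row before left it, along the tool's axes as they then stand; what a row does not reach is not made up. A row lasts 1/8 s, in which the tool goes at most 62.5 mm and 10.7 degrees, less where a joint would pass 70% of its speed; a pose out of reach is approached as far as the arm can. A call with a number of a shift or a turn outside -1 to 1 is refused whole. A call with a gripper value outside its range is refused whole. The fingers move at their own pace and stop on an object; FORCE is the grip in N (left out, the last holds). Time passes only in rows, so rows that do not move let the fingers close. It gives the time, the measured TCP pose, the force and the opening at its end, in the units of the state.
- manip.get_obs(): the state, without advancing time (a new reading comes with each control period).
- manip.get_image(name): name is "side" or "top" or "wrist"; returns a dict with "image" (420x560x3 uint8, red, green, blue), "range_z" (420x560 float32, m along the optical axis (not along the pixel's ray), 0 where there is no reading), "K" (3x3 intrinsics, pixels), "cam_to_world" (4x4, takes a point from camera to world coordinates). Camera axes: x right, y up, looking along -z (the intrinsics and any distortion apply to the point x, -y, -z); pixel columns grow to the right and rows downward; lengths in m; the calibration is good to about 2 mm. A picture is of the moment at which its call begins.
- manip.finish_job(): hands the job in, once; it reports no verdict.
The state is a dict: "clock": time; "q": joint angles; "qvel": joint speeds; "joint_efforts": joint torques, N m; "ee_pos": TCP position; "eef_rot": TCP orientation; "ft_force": force on the tool from outside, world axes, zero at the start; "wrist_torque": the same for the moment, N m; "grip_width": finger opening in m.
Only numpy, scipy, OpenCV 4.12 (cv2) and the standard library are available. Lean on these libraries where they do the work, as an engineer would, in place of code of your own. Each camera call takes 0.05 s, during which the arm holds its last target. There are 200 camera calls.

## Task

The thin enamelled sample plate lies sunk between the strips of the wooden bed, where its sides cannot be gripped: with a light fingertip touch slide it out over the bed's open end until enough of it overhangs to be grasped by its sides, never letting it drop. Then lift it and file it on the stand: steel post through its hole, lying flat on the block and in line with it, its plain end over the block's end away from the post. Enamel chips: never bear on the plate with more than about 20 N, and leave the cup and the loose mosaic stones beside it where they are.

Things in the scene. Friction and masses are not known exactly. Their poses are not given: they have to be found in the camera images.
- tile: White enamelled steel plate 120 (its x) x 60 (its y) x 3 mm, 140 to 190 g, with one 16 mm hole. Origin: centre of its underside; x along its length (hole at the +x end, plain front end at -x), z up. It starts wholly on the bed, front end 10 to 45 mm inside the open end. A fingertip pressing 8 to 13 N drags it (it grips better than the bed); less may slip, 25 N against bed or stand chips it.
- tile_front (a point): Middle of the plate's plain front end, on its underside, 60 mm from the plate's origin along its -x. Overhanging the bed by more than 55 mm the plate tips off.
- tile_hole (a point): Centre of the plate's 16 mm hole, on its underside, 38 mm from the plate's origin along its +x.
- bed: Fixed plywood block 190 (its x) x 110 (its y) mm. Strips 4 mm high, 22 mm wide along both sides of its top leave a 65 mm wide channel along x for the plate; a strip 4 mm high, 8 mm wide closes its +x end; the -x end is open, clear down to the bench. Origin: on its mid-axis, 45 mm below the channel floor; z up. It is rigid: 1 mm too low can mean 20 N, so feel for the contact.
- bed_edge (a point): Middle of the bed's open end, at channel-floor height (45 to 57 mm above the bench, differs each time), 95 mm from the bed's origin along its -x.
- stand: Fixed filing stand: a wooden block 76 (its x) x 50 (its y) mm with an upright steel post near its +x end. Origin: on its mid-axis, 40 mm below the block's top; x along the block, z up. The plate, 60 mm wide, is wider than the block and its front end hangs beyond the block's -x end, leaving room for the fingers.
- stand_post (a point): Foot of the post's axis, on the block's top (40 to 52 mm above the bench, differs each time), 25 mm from the stand's origin along its +x. The post is 10 mm in diameter and 45 mm high, its top 12 mm tapering to 4 mm.
- cup: Terracotta cup, 52 mm in diameter, 55 mm high, standing between bed and stand; origin: centre of its underside. Leave alone.
- tessera_a: Loose mosaic stone 20 x 20 x 12 mm on the bench; origin: centre of its underside. Leave alone.
- tessera_b: Loose mosaic stone 22 x 18 x 12 mm on the bench; origin: centre of its underside. Leave alone.

How it is judged:
On the way, in this order (a step that is already met when the one before it is completed fails the run):
1. the plate overhangs the bed's open end by 24 to 55 mm, lying flat on the bed (x of tile_front in the frame of bed_edge between -0.055 and -0.024 m and z of tile_front in the frame of bed_edge below 0.004 m and angle between tile's own z axis and vertical below 0.06 rad), for 0.2 s.
2. the plate is lifted in the fingers, 12 mm or more clear of the bed (z of tile in the frame of bed_edge above 0.012 m and contact force between the fingers and tile above 1 N), for 0.2 s.
At the end, for the whole second after the job is handed in: The plate lies flat (tilt under 0.05 rad) and at rest on the stand's block, underside within 4 mm of the block's top, the post through its hole (centres within 5 mm), in line with the block within 0.2 rad, its front end towards the block's -x end, and released (horizontal distance between tile_hole and stand_post below 0.005 m and z of tile_hole in the frame of stand_post between -0.004 and 0.004 m and angle between tile's own z axis and vertical below 0.05 rad and angle between the x axis of tile and the x axis of stand, either way round below 0.2 rad and x of tile_front in the frame of stand_post below 0 m and linear speed of tile below 0.01 m/s and contact force between the fingers and tile below 0.1 N); the robot touches nothing.
It fails at once if the plate is pressed against the bed or the stand with more than 25 N (contact force between tile and bed above 25 N or contact force between tile and stand above 25 N).
It fails at once if the plate is dropped (height (world z) of tile below 0.03 m or (height (world z) of tile below 0.12 m and angle between tile's own z axis and vertical above 0.6 rad)).
It fails at once if the cup or a loose mosaic stone is moved by more than 30 mm (distance of any of cup, tessera_a, tessera_b from where it was at the start of the episode above 0.03 m).
It also fails if it takes over 64 s, if anything falls off the work surface, if the arm or the gripper's body presses on something with over 40 N, if the wrist force passes 120 N, or if a joint passes its speed limit or range.

## Working session

There is one attempt and no reset: what is moved stays moved. The work goes in short steps, Python scripts to look and compute and a shell command to move; the robot and the scene stay as the last step left them, time stands still between calls to the robot, and variables do not carry over. Pictures are saved under pics/ and viewed, about 8 in all and at most 12, crops included, and the job is handed in when it is done.

```bash
mkdir -p pics
cat > h.py <<'E'
import numpy as np, cv2
from cell import manip
from scipy.spatial.transform import Rotation as R
def grab(n):
    d=manip.get_image(n); np.savez(f'{n}.npz',**d); return d
def world(d):
    z=d['range_z']; K=d['K']; v,u=np.mgrid[:z.shape[0],:z.shape[1]]
    p=np.stack([(u-K[0,2])/K[0,0]*z,-(v-K[1,2])/K[1,1]*z,-z],-1)
    T=d['cam_to_world']; return p@T[:3,:3].T+T[:3,3]
def save(d,n): cv2.imwrite(f'pics/{n}.png',d['image'][...,::-1])
E
python3 - <<'E'
from h import *
o=manip.get_obs(); print({k:np.round(v,3) for k,v in o.items()}, manip.tip_reach)
print(R.from_rotvec(o['eef_rot']).as_matrix().round(3))
a=grab('top'); b=grab('side')
save(a,'t0'); save(b,'s0')
cv2.imwrite('pics/ts0.png',np.hstack([cv2.resize(x['image'],(400,300)) for x in (a,b)])[...,::-1])
print(a['K'],a['cam_to_world'].round(3))
E
```

```text
{'clock': np.float64(0.0), 'q': array([ 1.232,  0.309,  1.635,  0.   ,  1.2  , -0.07 ]), 'qvel': array([ 0.   , -0.   , -0.001,  0.001, -0.   , -0.   ]), 'joint_efforts': array([ 1.0000e-03, -4.1524e+01, -2.7667e+01, -0.0000e+00,  1.0000e-02,
       -0.0000e+00]), 'ee_pos': array([0.166, 0.602, 0.403]), 'eef_rot': array([-1.563,  0.211, -0.211]), 'ft_force': array([ 0.033, -0.214,  0.156]), 'wrist_torque': array([ 0.021, -0.017,  0.001]), 'grip_width': np.float64(0.086)} 0.1734
[[ 0.964 -0.001  0.266]
 [-0.266 -0.002  0.964]
 [-0.    -1.    -0.002]]
[[478.23756629   0.         274.57626132]
 [  0.         478.23756629 213.21966999]
 [  0.           0.           1.        ]] [[ 0.018  0.986 -0.164  0.432]
 [-1.     0.019  0.005 -0.005]
 [ 0.008  0.164  0.986  0.834]
 [ 0.     0.     0.     1.   ]]
```

View pics/t0.png

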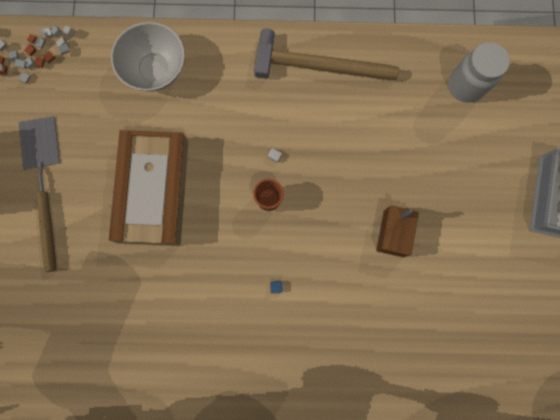

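The top view shows the bed around (148,187), with its open end at the bottom near (142,243). The plate's hole is at (150,167), the cup at (268,193), the stones at (275,155) and (277,287), and the stand at (397,232) with its post near (404,213). Next I measure them.

Run:
```python
from h import *
d=dict(np.load('top.npz')); W=world(d); im=d['image'].astype(int); hsv=cv2.cvtColor(d['image'],cv2.COLOR_RGB2HSV)
def rect(P): 
    (c,s,a)=cv2.minAreaRect(P[:,:2].astype(np.float32)); return np.round(c,4),np.round(s,4),round(a,2)
def box(u0,u1,v0,v1):
    m=np.zeros(im.shape[:2],bool); m[v0:v1,u0:u1]=1; return m
b=box(95,205,115,260); Z=W[...,2]
m=b&(hsv[...,1]<60)&(Z>.03); 
n,l,st,_=cv2.connectedComponentsWithStats(m.astype(np.uint8)); k=1+st[1:,4].argmax(); m=l==k
print('tile',rect(W[m]),'z',np.median(Z[m]),m.sum())
h=box(140,160,158,176)&(hsv[...,1]>=60); print('hole',W[h].mean(0),h.sum())
q=b&(Z>.03); print('bed',rect(W[q]),np.percentile(Z[q],[5,25,50,75,95]).round(4))
f=box(135,155,230,240); print('floor',np.median(Z[f]), W[240,142])
s=box(365,430,195,268)&(Z>.03); t=s&(Z<.058); print('stand',rect(W[t]),np.percentile(Z[s],[5,25,50,75,95,100]).round(4))
p=s&(Z>.065); print('post',W[p].mean(0),W[p][W[p][:,2].argmax()],p.sum())
c=box(245,290,170,220)&(Z>.03); print('cup',rect(W[c]),Z[c].max())
for n,bb in (('ta',(265,287,146,164)),('tb',(267,288,278,297))):
    x=box(*bb)&(Z>.006); print(n,rect(W[x]))
```

```text
tile (array([0.524 , 0.1447]), array([0.3301, 0.1206]), 38.54) z 0.04774583262976195 2538
hole [0.63998036 0.20525223 0.0450838 ] 55
bed (array([0.5814, 0.1224]), array([0.3304, 0.2116]), 73.23) [0.0431 0.046  0.0478 0.049  0.0505]
floor 0.044630335150306344 [0.51472095 0.20828502 0.04639854]
stand (array([ 0.5395, -0.219 ]), array([0.0511, 0.0765]), 78.3) [0.0399 0.045  0.0461 0.0472 0.0603 0.8335]
post [ 0.51803525 -0.1476364   0.33859526] [ 0.43245581 -0.00527699  0.83351414] 70
cup (array([0.5266, 0.0014]), array([0.1885, 0.05  ]), 0.59) 0.8335141366747442
ta (array([ 5.602e-01, -2.000e-04]), array([0.0248, 0.2544]), 86.68)
tb (array([ 0.4425, -0.0136]), array([0.0202, 0.0188]), 1.07)
```

View pics/s0.png

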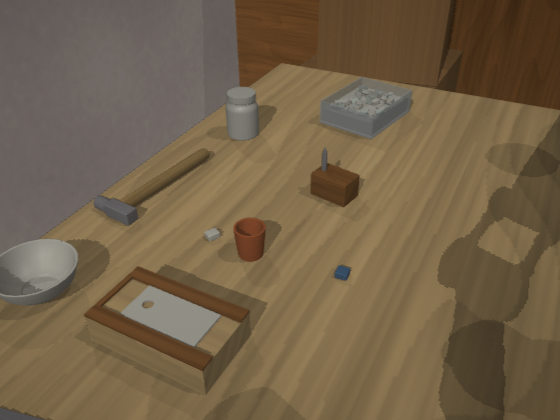

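The side view confirms the layout: bed lower left, cup (250,240), stand (335,183) with its post at (324,160). Missing depth readings spoiled some of the fits, so I filter them out.

Run:
```python
from h import *
d=dict(np.load('top.npz')); W=world(d); hsv=cv2.cvtColor(d['image'],cv2.COLOR_RGB2HSV); Z=W[...,2]; ok=d['range_z']>0.1
def rect(m,zr=(.03,.06)):
    m=(m&ok&(Z>zr[0])&(Z<zr[1])).astype(np.uint8); n,l,st,_=cv2.connectedComponentsWithStats(m); k=1+st[1:,4].argmax(); P=W[l==k]
    r=cv2.minAreaRect(P[:,:2].astype(np.float32)); return np.round(r[0],4),np.round(r[1],4),round(r[2],1),'mean',P.mean(0).round(4),cv2.boxPoints(r).round(3).tolist()
def box(u0,u1,v0,v1):
    m=np.zeros(Z.shape,bool); m[v0:v1,u0:u1]=1; return m
b=box(95,205,115,260)
print('tile',rect(b&(hsv[...,1]<60))); print('bed',rect(b))
h=box(140,160,158,176)&(hsv[...,1]>=60)&ok; print('hole',W[h].mean(0).round(4))
f=box(137,153,230,240)&ok; print('floor',np.median(Z[f]))
s=box(365,430,195,268); print('stand',rect(s,(.035,.058)))
p=s&ok&(Z>.062)&(Z<.12); print('post',W[p].round(3).tolist()[:30])
print('cup',rect(box(245,290,170,220),(.045,.07)))
print('ta',rect(box(262,290,143,168),(.006,.02)))
t=manip.get_image('top'); 
for sname in ('side',):
    d=dict(np.load('side.npz'));W=world(d);p=box(315,333,145,172)&(d['range_z']>.1)&(W[...,2]>.062)&(W[...,2]<.11)&(W[...,0]<.65)&(W[...,0]>.5); print('post side',W[p].mean(0).round(4),W[p][:,2].max(),p.sum(), W[p].std(0))
```

```text
tile (array([0.602, 0.207]), array([0.0627, 0.1224]), 88.5, 'mean', array([0.5997, 0.2062, 0.0477]), [[0.5400000214576721, 0.1770000010728836], [0.6620000004768372, 0.17399999499320984], [0.6639999747276306, 0.2370000034570694], [0.5419999957084656, 0.23999999463558197]])
bed (array([0.6069, 0.2065]), array([0.111 , 0.1909]), 88.6, 'mean', array([0.6042, 0.2051, 0.0472]), [[0.5099999904632568, 0.15299999713897705], [0.7009999752044678, 0.14900000393390656], [0.7039999961853027, 0.25999999046325684], [0.5130000114440918, 0.2639999985694885]])
hole [0.64   0.2053 0.0451]
floor 0.04467638171888644
stand (array([ 0.5395, -0.219 ]), array([0.0511, 0.0765]), 78.3, 'mean', array([ 0.5374, -0.2171,  0.0458]), [[0.4970000088214874, -0.23600000143051147], [0.5720000267028809, -0.25200000405311584], [0.5820000171661377, -0.20200000703334808], [0.5070000290870667, -0.1860000044107437]])
post [[0.567, -0.221, 0.081], [0.566, -0.221, 0.086], [0.566, -0.222, 0.088], [0.565, -0.223, 0.092], [0.566, -0.225, 0.089], [0.567, -0.22, 0.073], [0.565, -0.219, 0.082], [0.565, -0.221, 0.083], [0.565, -0.221,
[... 470 characters left out ...]
.226, 0.086], [0.564, -0.22, 0.063]]
cup (array([0.5956, 0.0021]), array([0.0501, 0.0502]), 89.9, 'mean', array([0.5979, 0.0024, 0.0535]), [[0.5699999928474426, -0.023000000044703484], [0.6209999918937683, -0.023000000044703484], [0.6209999918937683, 0.027000000700354576], [0.5709999799728394, 0.027000000700354576]])
ta (array([ 0.6757, -0.0072]), array([0.0215, 0.0191]), 60.7, 'mean', array([ 0.675 , -0.0071,  0.0114]), [[0.6620000004768372, -0.012000000104308128], [0.6790000200271606, -0.020999999716877937], [0.6890000104904175, -0.0020000000949949026], [0.6729999780654907, 0.007000000216066837]])
post side [ 0.5637 -0.2194  0.0753] 0.09105917280437636 72 [0.00255664 0.00204425 0.00847958]
```

Sizes and heights fit the description. The bed's yaw is about -1.4°, the plate is at (0.602, 0.207) with its top at z about 0.048, and the front end sits about 30 mm inside the edge. I approach above a point about 12 mm behind the plate's centre with the jaws shut.

```bash
cat >> h.py <<'E'
def todo(x,y,z,yaw):
    "travel/twist units to bring TCP to x,y,z with tool x at yaw (deg), tool down"
    o=manip.get_obs(); M=R.from_rotvec(o['eef_rot']); c,s=np.cos(np.radians(yaw)),np.sin(np.radians(yaw))
    G=R.from_matrix(np.array([[c,0,-s],[s,0,c],[0,-1,0]]))
    e=np.array([x,y,z])-o['ee_pos']
    print('t',o['clock'],'pos',o['ee_pos'].round(4),'F',o['ft_force'].round(1),'w',round(float(o['grip_width']),4))
    print('travel now',(M.inv().apply(e)/.12).round(4),'travel after twist',(G.inv().apply(e)/.12).round(4),'twist',((M.inv()*G).as_rotvec(degrees=True)/10).round(3))
E
python3 -m handwheel '{"travel":[[0,0,0],[0,0,0],[0.38,0.1,-0.32],[0.38,0.1,-0.32],[0.38,0.1,-0.32],[0.38,0.1,-0.32],[0.38,0.1,-0.32],[0.38,0.1,-0.32],[0.38,0.1,-0.32],[0.38,0.1,-0.32]],"twist":[[0,-0.7,0],[0,-0.7,0],[0,0,0],[0,0,0],[0,0,0],[0,0,0],[0,0,0],[0,0,0],[0,0,0],[0,0,0]],"hand":[-1,-1,-1,-1,-1,-1,-1,-1,-1,-1]}' 20; python3 -c "
from h import *
todo(.614,.207,.250,-1.4)"
```

```text
clock: 1.4
ee_pos: [0.5243, 0.285, 0.3081]
eef_rot: [-1.571, 0.019, -0.019]
ft_force: [0.9, 0.1, 0.4]
grip_width: -0.0002
t 1.4 pos [0.5243 0.285  0.3081] F [0.9 0.1 0.4] w -0.0002
travel now [ 0.763   0.4841 -0.6317] travel after twist [ 0.7629  0.4843 -0.6318] twist [-0.001 -0.001 -0.001]
```

```bash
python3 -m handwheel '{"travel":[[0.38,0.2,-0.31],[0.38,0.24,-0.32],[0,0,0],[0,0,0]],"twist":[[0,0,0],[0,0,0],[0,0,0],[0,0,0]],"hand":[-1,-1,-1,-1]}'
python3 - <<'E'
from h import *
todo(.614,.207,.235,-1.4)
save(grab('wrist'),'w1')
E
```

```text
clock: 1.9
ee_pos: [0.6089, 0.2114, 0.2573]
eef_rot: [-1.571, 0.021, -0.019]
ft_force: [-0.2, 0.5, 0.2]
grip_width: 0.0001
t 1.9 pos [0.6089 0.2114 0.2573] F [-0.2  0.5  0.2] w 0.0001
travel now [ 0.0435  0.1855 -0.0358] travel after twist [ 0.0432  0.1855 -0.0358] twist [-0.    -0.006 -0.01 ]
```

View pics/w1.png

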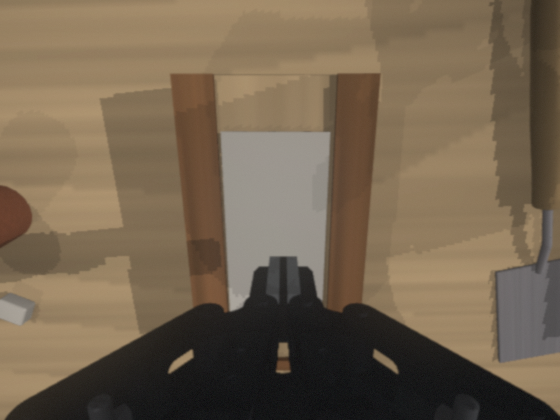

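The wrist view shows the open end at the top with the plate's front at row 132. The shut fingertips (283,258) are centred over the plate. I descend, then feel for contact.

```bash
python3 -m handwheel '{"travel":[[0.04,0.12,-0.035],[0,0.12,0],[0,0,0],[0,0,0]],"twist":[[0,0,0],[0,0,0],[0,0,0],[0,0,0]],"hand":[-1,-1,-1,-1]}' ; python3 -m handwheel '{"travel":[[0,0.008,0],[0,0.008,0],[0,0,0]],"twist":[[0,0,0],[0,0,0],[0,0,0]],"hand":[-1,-1,-1]}'
```

```text
clock: 2.45
ee_pos: [0.6137, 0.2076, 0.2288]
eef_rot: [-1.571, 0.019, -0.018]
ft_force: [0.1, 0.5, -0.3]
grip_width: -0.0002
clock: 2.82
ee_pos: [0.614, 0.2072, 0.2273]
eef_rot: [-1.571, 0.019, -0.019]
ft_force: [-0.8, -0.4, 0.2]
grip_width: -0.0001
```

```bash
for i in 1 2 3 4 5; do :; done; python3 -m handwheel '{"travel":[[0,0.008,0],[0,0.008,0],[0,0.008,0],[0,0,0]],"twist":[[0,0,0],[0,0,0],[0,0,0],[0,0,0]],"hand":[-1,-1,-1,-1]}' | sed -n '1,4p'; python3 -m handwheel '{"travel":[[0,0.005,0],[0,0,0]],"twist":[[0,0,0],[0,0,0]],"hand":[-1,-1]}'| sed -n '1,4p'
```

```text
clock: 3.32
ee_pos: [0.6139, 0.2072, 0.2241]
eef_rot: [-1.571, 0.019, -0.019]
ft_force: [0.1, -0.2, -0.2]
clock: 3.58
ee_pos: [0.614, 0.2072, 0.2236]
eef_rot: [-1.571, 0.019, -0.019]
ft_force: [0.3, -0.9, 0.6]
```

```bash
python3 -m handwheel '{"travel":[[0,0.005,0],[0,0.005,0],[0,0,0]],"twist":[[0,0,0],[0,0,0],[0,0,0]],"hand":[-1,-1,-1]}' | sed -n '2p;4p'; python3 -m handwheel '{"travel":[[0,0.004,0],[0,0,0]],"twist":[[0,0,0],[0,0,0]],"hand":[-1,-1]}'| sed -n '2p;4p'
```

```text
ee_pos: [0.6139, 0.2072, 0.2224]
ft_force: [-0.1, 0.5, 0.5]
ee_pos: [0.614, 0.2073, 0.222]
ft_force: [-0.1, -0.2, 0.4]
```

```bash
python3 -m handwheel '{"travel":[[0,0.004,0],[0,0,0]],"twist":[[0,0,0],[0,0,0]],"hand":[-1,-1]}'| sed -n '2p;4p'
```

```text
ee_pos: [0.614, 0.2073, 0.2217]
ft_force: [-0.7, 0.2, 1.0]
```

```bash
python3 -m handwheel '{"travel":[[0,0.003,0],[0,0,0]],"twist":[[0,0,0],[0,0,0]],"hand":[-1,-1]}'| sed -n '2p;4p'
```

```text
ee_pos: [0.614, 0.2073, 0.2217]
ft_force: [-2.2, -0.7, 5.2]
```

```bash
python3 -m handwheel '{"travel":[[0,0.003,0],[0,0,0]],"twist":[[0,0,0],[0,0,0]],"hand":[-1,-1]}'| sed -n '2p;4p'
```

```text
ee_pos: [0.6141, 0.2073, 0.2217]
ft_force: [-2.7, -1.1, 7.0]
```

```bash
python3 -m handwheel '{"travel":[[0,0.004,0],[0,0,0]],"twist":[[0,0,0],[0,0,0]],"hand":[-1,-1]}'| sed -n '2p;4p'
```

```text
ee_pos: [0.6141, 0.2073, 0.2217]
ft_force: [-3.6, -0.9, 8.8]
```

```bash
python3 -m handwheel '{"travel":[[0,0.004,0],[-0.02,0,0],[-0.03,0,0],[-0.03,0,0]],"twist":[[0,0,0],[0,0,0],[0,0,0],[0,0,0]],"hand":[-1,-1,-1,-1]}'| sed -n '2p;4p'
```

```text
ee_pos: [0.6062, 0.2078, 0.2217]
ft_force: [2.2, -0.5, 6.5]
```

```bash
python3 -m handwheel '{"travel":[[0,0.007,0],[-0.03,0,0],[-0.03,0,0]],"twist":[[0,0,0],[0,0,0],[0,0,0]],"hand":[-1,-1,-1]}'| sed -n '2p;4p'
python3 - <<'E'
from h import *
d=grab('wrist'); s=cv2.cvtColor(d['image'],cv2.COLOR_RGB2HSV)[...,1]
print((s[90:260,250]<60).argmax()+90, (s[90:260,310]<60).argmax()+90, s[90:200:6,260])
d=grab('top'); W=world(d); hsv=cv2.cvtColor(d['image'],cv2.COLOR_RGB2HSV); Z=W[...,2]
m=np.zeros(Z.shape,bool); m[180:270,120:175]=1; m&=(hsv[...,1]<60)&(hsv[...,2]>90)&(Z>.03)&(Z<.06); v,u=np.nonzero(m)
print(W[m][:,0].min(), v.max(), m.sum())
save(d,'t1')
E
```

```text
ee_pos: [0.5997, 0.2081, 0.2217]
ft_force: [3.5, -0.4, 6.9]
122 123 [89 90 90 88 90 87 25 22 24 22 22 22 21 19 21 21 21 21 21]
0.5276532015846644 232 1435
```

The plate follows the finger: its front has moved 13 to 14 mm against 14.4 mm at the tip. I continue.

```bash
python3 -m handwheel '{"travel":[[0,0.005,0],[-0.04,0,0],[-0.04,0,0],[-0.04,0,0]],"twist":[[0,0,0],[0,0,0],[0,0,0],[0,0,0]],"hand":[-1,-1,-1,-1]}'| sed -n '2p;4p'
```

```text
ee_pos: [0.5859, 0.2086, 0.2217]
ft_force: [4.2, -0.6, 8.8]
```

```bash
python3 -m handwheel '{"travel":[[-0.04,0.002,0],[-0.04,0,0],[-0.04,0,0],[-0.04,0,0]],"twist":[[0,0,0],[0,0,0],[0,0,0],[0,0,0]],"hand":[-1,-1,-1,-1]}'| sed -n '2p;4p'
cat >> h.py <<'E'
def front():
    d=grab('top'); W=world(d); hsv=cv2.cvtColor(d['image'],cv2.COLOR_RGB2HSV); Z=W[...,2]
    m=np.zeros(Z.shape,bool); m[180:275,115:175]=1; m&=(hsv[...,1]<60)&(hsv[...,2]>90)&(Z>.03)&(Z<.06); v,u=np.nonzero(m)
    P=W[m]; print('front x',P[:,0].min(),'row',v.max(),m.sum()); f=P[P[:,0]<P[:,0].min()+.012]; print('front mid',f.mean(0).round(4),f[:,1].min(),f[:,1].max())
    return d
E
python3 -c "
from h import *
front()"
```

```text
ee_pos: [0.567, 0.2092, 0.2216]
ft_force: [3.9, -0.9, 9.4]
front x 0.49531829411117534 row 252 1617
front mid [0.5017 0.209  0.0478] 0.17989441172030876 0.24056845829218212
```

```bash
python3 -m handwheel '{"travel":[[-0.04,0.001,0],[-0.04,0,0],[-0.04,0,0],[-0.04,0,0],[-0.04,0,0],[0,0,0],[0,0,0]],"twist":[[0,0,0],[0,0,0],[0,0,0],[0,0,0],[0,0,0],[0,0,0],[0,0,0]],"hand":[-1,-1,-1,-1,-1,-1,-1]}'| sed -n '2p;4p'; python3 -c "
from h import *
save(front(),'t2'); save(grab('side'),'s2')
"
```

```text
ee_pos: [0.5429, 0.21, 0.2216]
ft_force: [3.0, 0.0, 11.4]
front x 0.47193038813924504 row 266 1632
front mid [0.478  0.2095 0.0479] 0.18081371410034627 0.24143336450894617
```

View pics/t2.png

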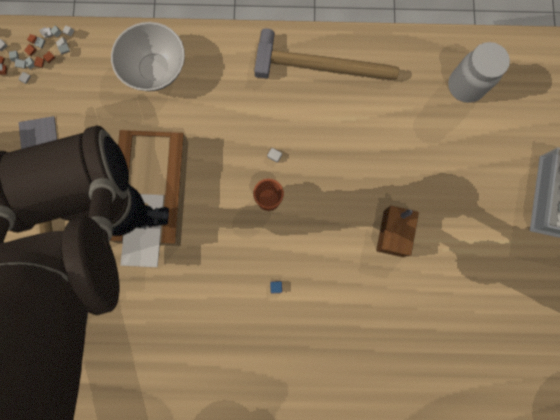

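The top view shows the plate's front at row 266, well past the bed's end at row 243. That is an overhang of about 39 mm, with the cup and stones untouched. I raise the finger, open it and move over the overhang.

```bash
python3 -m handwheel '{"travel":[[0,-0.1,0],[0,-0.3,0],[0,-0.3,0],[-0.15,0,0],[-0.3,0,0],[0,0,0]],"twist":[[0,0,0],[0,0,0],[0,0,0],[0,0,0],[0,0,0],[0,0,0]],"hand":[-1,-1,-1,1,1,1]}'
python3 - <<'E'
from h import *
todo(.489,.2105,.196,-1.4)
d=grab('top'); W=world(d); hsv=cv2.cvtColor(d['image'],cv2.COLOR_RGB2HSV); Z=W[...,2]
m=np.zeros(Z.shape,bool); m[150:275,115:175]=1; m&=(hsv[...,1]<60)&(hsv[...,2]>90)&(Z>.03)&(Z<.06)
r=cv2.minAreaRect(W[m][:,:2].astype(np.float32)); print(r)
save(grab('wrist'),'w3')
E
```

```text
clock: 8.95
ee_pos: [0.4824, 0.2101, 0.3005]
eef_rot: [-1.572, 0.023, -0.014]
ft_force: [0.3, 0.7, -0.4]
grip_width: 0.0545
t 8.95 pos [0.4824 0.2101 0.3005] F [ 0.3  0.7 -0.4] w 0.0545
travel now [0.0598 0.8708 0.0064] travel after twist [0.0549 0.8712 0.005 ] twist [ 0.01   0.006 -0.032]
((0.53254234790802, 0.2100382000207901), (0.06264181435108185, 0.12149973958730698), 88.36815643310547)
```

View pics/w3.png

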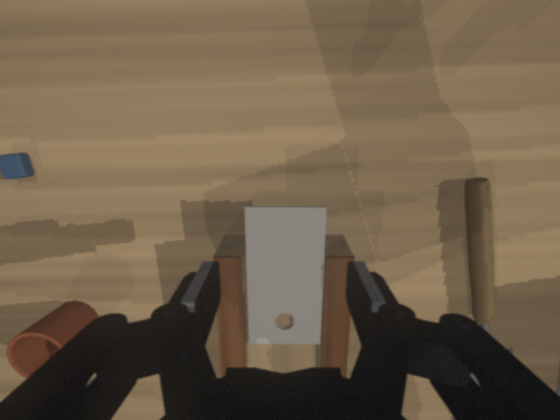

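The wrist view shows the plate flat with its front at row 207, the bed's end at row 237, and the hole at (285,321). The jaws are centred on it. I descend around the overhang.

```bash
python3 -m handwheel '{"travel":[[0.055,0,0.005],[0,0.1,0],[0,0.3,0],[0,0.2,0],[0,0,0]],"twist":[[0,0,0],[0,0,0],[0,0,0],[0,0,0],[0,0,0]],"hand":[1,1,1,1,1]}'
python3 - <<'E'
from h import *
todo(.489,.2105,.196,-1.4)
E
```

```text
clock: 9.68
ee_pos: [0.4911, 0.2102, 0.2271]
eef_rot: [-1.573, 0.024, -0.015]
ft_force: [-0.4, 0.2, 0.3]
grip_width: 0.0851
t 9.675 pos [0.4911 0.2102 0.2271] F [-0.4  0.2  0.3] w 0.0851
travel now [-0.0156  0.2589  0.0026] travel after twist [-0.0172  0.2589  0.0021] twist [ 0.013 -0.002 -0.035]
```

```bash
python3 -m handwheel '{"travel":[[-0.016,0,0.002],[0,0.13,0],[0,0.13,0],[0,0,0],[0,0,0]],"twist":[[0.01,0,-0.03],[0,0,0],[0,0,0],[0,0,0],[0,0,0]],"hand":[1,1,1,1,1]}'
python3 - <<'E'
from h import *
todo(.489,.2105,.196,-1.4)
d=grab('side'); x=d['image'][200:420,60:340]; cv2.imwrite('pics/s3.png',cv2.resize(x,None,fx=2.5,fy=2.5)[...,::-1])
E
```

```text
clock: 10.3
ee_pos: [0.4904, 0.2112, 0.1986]
eef_rot: [-1.569, 0.015, -0.023]
ft_force: [0.2, -0.4, -0.2]
grip_width: 0.0852
t 10.3 pos [0.4904 0.2112 0.1986] F [ 0.2 -0.4 -0.2] w 0.0852
travel now [-0.012   0.0219 -0.0059] travel after twist [-0.0119  0.022  -0.0059] twist [-0.009  0.     0.028]
```

View pics/s3.png

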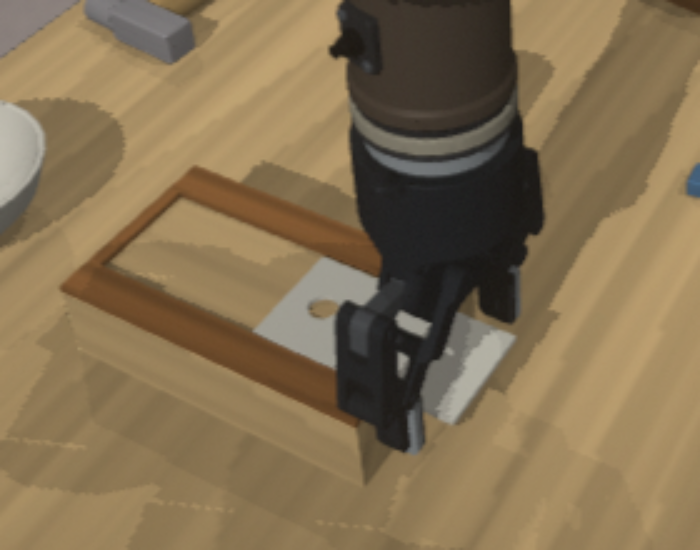

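The fingers straddle the overhang, clear of the bed. I straighten the tool and close.

```bash
python3 -m handwheel '{"travel":[[-0.008,0.015,0],[0,0,0],[0,0,0]],"twist":[[-0.008,0,0.025],[0,0,0],[0,0,0]],"hand":[1,1,1]}' 50; python3 -m handwheel '{"travel":[[0,0,0],[0,0,0],[0,0,0],[0,0,0],[0,0,0],[0,0,0]],"twist":[[0,0,0],[0,0,0],[0,0,0],[0,0,0],[0,0,0],[0,0,0]],"hand":[0.2,0,-0.5,-1,-1,-1]}' 50
python3 - <<'E'
from h import *
todo(.489,.2112,.196,-1.4)
E
```

```text
clock: 10.72
ee_pos: [0.4896, 0.2112, 0.1972]
eef_rot: [-1.57, 0.018, -0.02]
ft_force: [-0.1, 0.5, 0.3]
grip_width: 0.0853
clock: 11.48
ee_pos: [0.4896, 0.2112, 0.1972]
eef_rot: [-1.57, 0.018, -0.02]
ft_force: [-1.2, -0.6, 5.2]
grip_width: 0.0584
t 11.475 pos [0.4896 0.2112 0.1972] F [-1.2 -0.6  5.2] w 0.0584
travel now [-0.0048  0.0103 -0.0003] travel after twist [-0.0048  0.0103 -0.0003] twist [-0.002  0.     0.006]
```

```bash
python3 -m handwheel '{"travel":[[0,-0.03,0],[0,-0.05,0],[0,-0.1,0],[0,-0.15,0],[0,-0.25,0],[0,-0.25,0],[0,0,0],[0,0,0]],"twist":[[0,0,0],[0,0,0],[0,0,0],[0,0,0],[0,0,0],[0,0,0],[0,0,0],[0,0,0]],"hand":[-1,-1,-1,-1,-1,-1,-1,-1]}' 60
python3 - <<'E'
from h import *
def plane(n):
    d=grab(n); W=world(d); hsv=cv2.cvtColor(d['image'],cv2.COLOR_RGB2HSV); Z=W[...,2]
    m=(hsv[...,1]<60)&(hsv[...,2]>80)&(Z>.10)&(Z<.2)&(W[...,0]>.46)&(W[...,0]<.62)&(W[...,1]>.17)&(W[...,1]<.25)&(d['range_z']>.1)
    P=W[m]; A=np.c_[P[:,:2]-[.49,.21],np.ones(len(P))]; print(n,len(P),'plane',np.linalg.lstsq(A,P[:,2],rcond=None)[0].round(4),P.min(0).round(3),P.max(0).round(3)); return d
save(plane('side'),'s4'); plane('top'); save(plane('wrist'),'w4')
todo(.489,.2112,.296,-1.4)
E
```

```text
clock: 12.48
ee_pos: [0.489, 0.211, 0.2964]
eef_rot: [-1.571, 0.019, -0.02]
ft_force: [-0.5, 0.1, -2.2]
grip_width: 0.0577
side 1970 plane [-0.0129  0.0003  0.146 ] [0.469 0.177 0.127] [0.592 0.249 0.2  ]
top 1925 plane [-0.0445 -0.0076  0.1477] [0.471 0.173 0.14 ] [0.591 0.239 0.199]
wrist 14739 plane [-0.0139 -0.0052  0.1465] [0.469 0.175 0.132] [0.531 0.248 0.166]
t 12.625 pos [0.4886 0.2109 0.2951] F [ 0.3 -0.1 -1.5] w 0.0578
travel now [ 0.0029 -0.0075  0.0029] travel after twist [ 0.0029 -0.0075  0.0029] twist [ 0.004 -0.    -0.012]
```

View pics/s4.png

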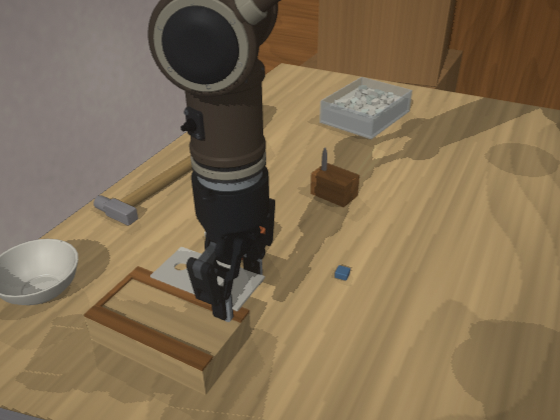

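The plate is lifted level, tilted by about 0.01 rad. I carry it over to the stand.

```bash
python3 -m handwheel '{"travel":[[0,0,-0.2],[0,0,-0.35],[0,0,-0.45],[0,0,-0.45],[0,0,-0.45],[0,0,-0.45],[0,0,-0.45],[0,0,-0.35],[0,0,-0.2],[0,0,0]],"twist":[[0,0,0],[0,0,0],[0,0.15,0],[0,0.15,0],[0,0.15,0],[0,0.15,0],[0,0.15,0],[0,0.15,0],[0,0.1,0],[0,0,0]],"hand":[-1,-1,-1,-1,-1,-1,-1,-1,-1,-1]}'
python3 - <<'E'
from h import *
todo(.4855,-.2074,.296,-12)
E
```

```text
clock: 13.88
ee_pos: [0.4557, -0.1903, 0.2955]
eef_rot: [-1.564, 0.159, -0.158]
ft_force: [0.1, 0.5, -1.4]
grip_width: 0.0579
t 13.875 pos [ 0.4557 -0.1903  0.2955] F [ 0.1  0.5 -1.4] w 0.0579
travel now [ 0.2721 -0.0046 -0.0899] travel after twist [ 0.2728 -0.0043 -0.0879] twist [-0.005  0.042 -0.005]
```

```bash
python3 -m handwheel '{"travel":[[0.09,0,-0.03],[0.1,0,-0.03],[0.08,0,-0.03],[0,0,0],[0,0,0]],"twist":[[0,0.04,0],[0,0,0],[0,0,0],[0,0,0],[0,0,0]],"hand":[-1,-1,-1,-1,-1]}'
cat >> h.py <<'E'
def tile(d,lo,hi):
    W=world(d); Z=W[...,2]; s=cv2.cvtColor(d['image'],cv2.COLOR_RGB2HSV)
    m=(d['range_z']>.1)&(Z>lo)&(Z<hi)&(abs(W[...,0]-.54)<.1)&(abs(W[...,1]+.22)<.08)&(s[...,1]<70)&(s[...,2]>80)
    P=W[m]; print(len(P),'rect',cv2.minAreaRect(P[:,:2].astype(np.float32)),'z',np.median(P[:,2]).round(4))
    A=np.c_[P[:,:2]-P[:,:2].mean(0),np.ones(len(P))]; print('slope',np.linalg.lstsq(A,P[:,2],rcond=None)[0][:2].round(3))
    n,l,st,ce=cv2.connectedComponentsWithStats((~m).astype(np.uint8))
    cand=[(st[i,4],ce[i].round(2)) for i in range(1,n) if 12<st[i,4]<400]
    T=d['cam_to_world'];K=d['K']; z0=np.median(P[:,2])
    for a,(u,v) in cand:
        r=T[:3,:3]@np.array([(u-K[0,2])/K[0,0],-(v-K[1,2])/K[1,1],-1]); q=T[:3,3]+r*(z0-T[2,3])/r[2]
        if P[:,0].min()<q[0]<P[:,0].max() and P[:,1].min()<q[1]<P[:,1].max(): print('hole? area',a,'px',u,v,q.round(4))
E
python3 - <<'E'
from h import *
todo(.4855,-.2074,.296,-12)
a=grab('top'); tile(a,.13,.16)
b=grab('side'); tile(b,.13,.16)
x=np.hstack([cv2.resize(a['image'][180:290,340:460],(400,367)),cv2.resize(b['image'][90:200,280:400],(400,367))]); cv2.imwrite('pics/c5.png',x[...,::-1])
E
```

```text
clock: 14.5
ee_pos: [0.4858, -0.2057, 0.2963]
eef_rot: [-1.564, 0.161, -0.161]
ft_force: [0.6, -0.4, -1.9]
grip_width: 0.0581
t 14.5 pos [ 0.4858 -0.2057  0.2963] F [ 0.6 -0.4 -1.9] w 0.0581
travel now [ 0.0007  0.0022 -0.0141] travel after twist [ 0.0008  0.0022 -0.0141] twist [-0.005  0.023 -0.001]
1494 rect ((0.5283814668655396, -0.20816554129123688), (0.05248776078224182, 0.12256372720003128), 74.794677734375) z 0.1459
slope [-0.012 -0.001]
hole? area 84 px 420.4 204.83 [ 0.5636 -0.2225  0.1459]
833 rect ((0.528049886226654, -0.20716357231140137), (0.08192266523838043, 0.12173697352409363), 78.89375305175781) z 0.1452
slope [-0.013  0.004]
hole? area 13 px 325.23 121.46 [ 0.5631 -0.2172  0.1452]
```

View pics/c5.png

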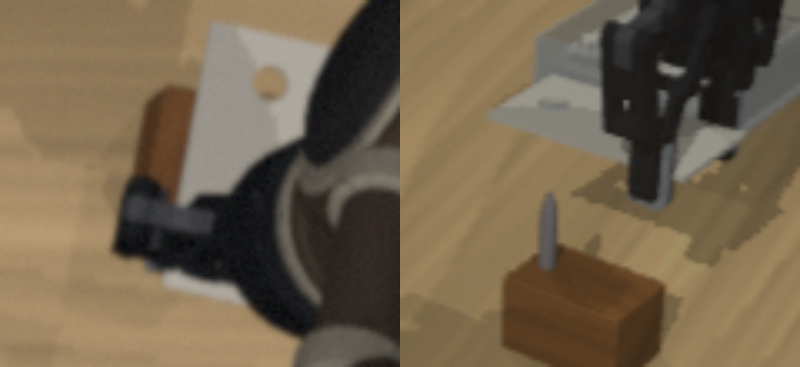

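Two views agree that the hole, at (0.5636, -0.2225), is about 2 mm from the post axis, at roughly (0.5643, -0.224). I correct that and descend to just above the post.

```bash
python3 -m handwheel '{"travel":[[0.007,0.1,-0.013],[0,0.15,0],[0,0.12,0],[0,0,0],[0,0,0]],"twist":[[0,0.01,0],[0,0,0],[0,0,0],[0,0,0],[0,0,0]],"hand":[-1,-1,-1,-1,-1]}'
python3 - <<'E'
from h import *
todo(.4865,-.2074,.296,-12)
a=grab('top'); tile(a,.08,.12)
b=grab('side'); tile(b,.08,.12)
x=np.hstack([cv2.resize(a['image'][180:260,370:450],(400,400),interpolation=cv2.INTER_CUBIC),cv2.resize(b['image'][110:190,290:370],(400,400),interpolation=cv2.INTER_CUBIC)]); cv2.imwrite('pics/c6.png',x[...,::-1])
E
```

```text
clock: 15.22
ee_pos: [0.4865, -0.2078, 0.2519]
eef_rot: [-1.564, 0.163, -0.164]
ft_force: [-0.1, 0.5, -1.1]
grip_width: 0.0579
t 15.225 pos [ 0.4865 -0.2078  0.2519] F [-0.1  0.5 -1.1] w 0.0579
travel now [-2.000e-04 -3.677e-01  3.500e-03] travel after twist [-0.0004 -0.3677  0.0033] twist [-0.003  0.01   0.003]
1207 rect ((0.5293018817901611, -0.20828381180763245), (0.0481148324906826, 0.12197951972484589), 75.180419921875) z 0.1016
slope [-0.012  0.009]
hole? area 62 px 413.39 209.44 [ 0.5646 -0.2253  0.1016]
831 rect ((0.5291891694068909, -0.21015609800815582), (0.07625970989465714, 0.12169100344181061), 77.76776123046875) z 0.1015
slope [-0.009 -0.011]
hole? area 19 px 324.58 142.84 [ 0.5638 -0.2201  0.1015]
```

View pics/c6.png

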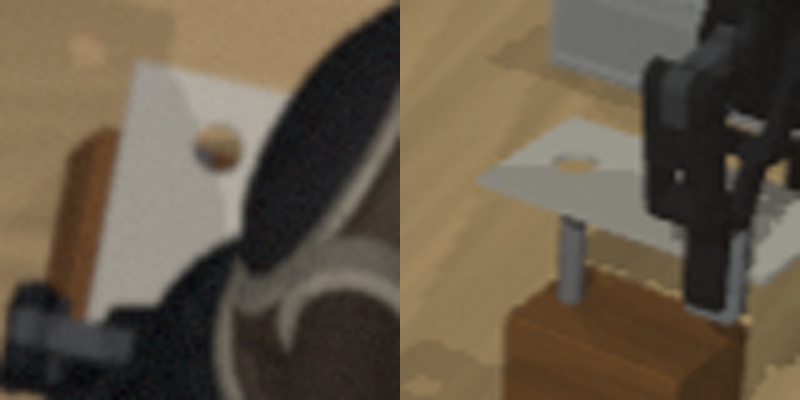

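In the crops the hole (575,162 in the right half) stands directly above the post (571,225). I lower it over the tip, watching the lateral force.

```bash
python3 -m handwheel '{"travel":[[0,0.05,0.002],[0,0.05,0],[0,0.05,0],[0,0,0]],"twist":[[0,0,0],[0,0,0],[0,0,0],[0,0,0]],"hand":[-1,-1,-1,-1]}'|sed -n '2p;4p'
python3 - <<'E'
from h import *
a=grab('top'); tile(a,.065,.1)
b=grab('side'); tile(b,.065,.1)
x=np.hstack([cv2.resize(a['image'][180:260,370:450],(400,400),interpolation=cv2.INTER_CUBIC),cv2.resize(b['image'][110:190,290:370],(400,400),interpolation=cv2.INTER_CUBIC)]); cv2.imwrite('pics/c7.png',x[...,::-1])
E
```

```text
ee_pos: [0.486, -0.2073, 0.2332]
ft_force: [0.2, 0.8, -1.6]
1107 rect ((0.5287121534347534, -0.20643413066864014), (0.04562918841838837, 0.12155912816524506), 75.12401580810547) z 0.0829
slope [-0.012 -0.006]
hole? area 48 px 409.65 212.04 [ 0.5636 -0.2248  0.0829]
836 rect ((0.528288722038269, -0.20905402302742004), (0.0785217434167862, 0.12275175750255585), 80.49076843261719) z 0.0826
slope [-0.008 -0.009]
```

View pics/c7.png

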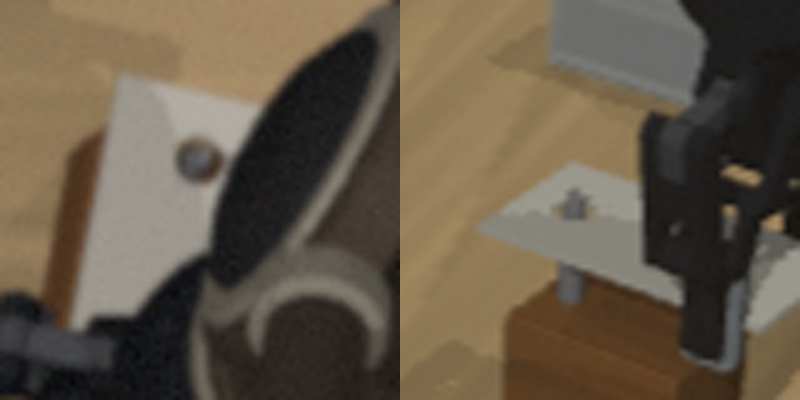

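The post's tip stands centred in the hole in both crops, and the lateral force is nil. I lower on, then feel for the block.

```bash
python3 -m handwheel '{"travel":[[0,0.05,0],[0,0.05,0],[0,0.05,0],[0,0.05,0],[0,0,0]],"twist":[[0,0,0],[0,0,0],[0,0,0],[0,0,0],[0,0,0]],"hand":[-1,-1,-1,-1,-1]}'|sed -n '2p;4p'
```

```text
ee_pos: [0.4861, -0.2073, 0.2093]
ft_force: [-0.0, 0.4, -2.0]
```

```bash
python3 -m handwheel '{"travel":[[0,0.015,0],[0,0.015,0],[0,0,0]],"twist":[[0,0,0],[0,0,0],[0,0,0]],"hand":[-1,-1,-1]}'|sed -n '2p;4p'
```

```text
ee_pos: [0.4864, -0.2075, 0.2065]
ft_force: [0.7, -0.1, -2.3]
```

```bash
python3 -m handwheel '{"travel":[[0,0.01,0],[0,0.01,0],[0,0.01,0],[0,0,0]],"twist":[[0,0,0],[0,0,0],[0,0,0],[0,0,0]],"hand":[-1,-1,-1,-1]}'|sed -n '2p;4p'
```

```text
ee_pos: [0.4864, -0.2075, 0.2027]
ft_force: [-0.7, 0.6, -2.7]
```

```bash
python3 -m handwheel '{"travel":[[0,0.008,0],[0,0,0]],"twist":[[0,0,0],[0,0,0]],"hand":[-1,-1]}'|sed -n '2p;4p'
```

```text
ee_pos: [0.4864, -0.2075, 0.2019]
ft_force: [-0.0, 0.1, -2.3]
```

```bash
python3 -m handwheel '{"travel":[[0,0.005,0],[0,0,0]],"twist":[[0,0,0],[0,0,0]],"hand":[-1,-1]}'|sed -n '2p;4p'
```

```text
ee_pos: [0.4865, -0.2075, 0.2013]
ft_force: [-0.8, 0.0, -1.9]
```

```bash
python3 -m handwheel '{"travel":[[0,0.005,0],[0,0,0]],"twist":[[0,0,0],[0,0,0]],"hand":[-1,-1]}'|sed -n '2p;4p'
```

```text
ee_pos: [0.4864, -0.2075, 0.2007]
ft_force: [0.3, 0.7, -2.1]
```

```bash
python3 -m handwheel '{"travel":[[0,0.005,0],[0,0,0]],"twist":[[0,0,0],[0,0,0]],"hand":[-1,-1]}'|sed -n '2p;4p'
```

```text
ee_pos: [0.4864, -0.2075, 0.2001]
ft_force: [-0.7, -0.1, -1.6]
```

```bash
python3 -m handwheel '{"travel":[[0,0.004,0],[0,0,0]],"twist":[[0,0,0],[0,0,0]],"hand":[-1,-1]}'|sed -n '2p;4p'
```

```text
ee_pos: [0.4865, -0.2075, 0.1996]
ft_force: [0.4, -0.4, -2.4]
```

```bash
python3 -m handwheel '{"travel":[[0,0.004,0],[0,0,0]],"twist":[[0,0,0],[0,0,0]],"hand":[-1,-1]}'|sed -n '2p;4p'
```

```text
ee_pos: [0.4865, -0.2075, 0.1992]
ft_force: [0.1, -0.0, -1.9]
```

```bash
python3 -m handwheel '{"travel":[[0,0.004,0],[0,0,0]],"twist":[[0,0,0],[0,0,0]],"hand":[-1,-1]}'|sed -n '2p;4p'
```

```text
ee_pos: [0.4865, -0.2075, 0.1987]
ft_force: [0.5, -0.1, -1.4]
```

```bash
python3 -m handwheel '{"travel":[[0,0.004,0],[0,0,0]],"twist":[[0,0,0],[0,0,0]],"hand":[-1,-1]}'|sed -n '2p;4p'
```

```text
ee_pos: [0.4866, -0.2076, 0.1986]
ft_force: [-1.4, 1.2, 2.6]
```

The plate touches the block. I release it.

```bash
python3 -m handwheel '{"travel":[[0,0,0],[0,0,0],[0,0,0],[0,0,0],[0,0,0],[0,0,0]],"twist":[[0,0,0],[0,0,0],[0,0,0],[0,0,0],[0,0,0],[0,0,0]],"hand":[0.4,0.5,0.7,1,1,1]}' 20
python3 - <<'E'
from h import *
a=grab('top'); tile(a,.035,.065)
b=grab('side'); tile(b,.035,.065)
x=np.hstack([cv2.resize(a['image'][180:260,370:450],(400,400),interpolation=cv2.INTER_CUBIC),cv2.resize(b['image'][120:220,280:380],(400,400),interpolation=cv2.INTER_CUBIC)]); cv2.imwrite('pics/c8.png',x[...,::-1])
E
```

```text
clock: 20.18
ee_pos: [0.4865, -0.2075, 0.1982]
eef_rot: [-1.564, 0.162, -0.164]
ft_force: [-0.7, 0.0, 0.2]
grip_width: 0.0857
897 rect ((0.5326348543167114, -0.19934594631195068), (0.049583274871110916, 0.12309714406728745), 71.61779022216797) z 0.0492
slope [-0.001 -0.002]
794 rect ((0.5279403924942017, -0.21416033804416656), (0.10075777769088745, 0.12135648727416992), 77.20153045654297) z 0.0484
slope [ 0.005 -0.   ]
```

View pics/c8.png

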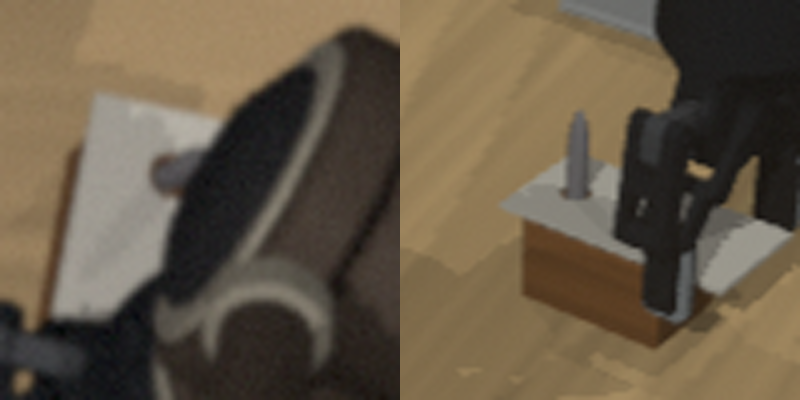

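The plate lies flat on the block (slope at most 0.005) with the post up through its hole. The fingers are open on both sides of its front end. I raise them straight up and move away.

```bash
python3 -m handwheel '{"travel":[[0,-0.05,0],[0,-0.15,0],[0,-0.3,0],[0,-0.4,0],[0,-0.4,0],[-0.4,0,0],[-0.3,0,0],[0,0,0],[0,0,0]],"twist":[[0,0,0],[0,0,0],[0,0,0],[0,0,0],[0,0,0],[0,0,0],[0,0,0],[0,0,0],[0,0,0]],"hand":[1,1,1,1,1,1,1,1,1]}'
python3 - <<'E'
from h import *
a=grab('top'); tile(a,.035,.065)
W=world(a);Z=W[...,2];s=cv2.cvtColor(a['image'],cv2.COLOR_RGB2HSV)
for n,(u0,u1,v0,v1),lo,hi in (('cup',(245,290,170,220),.045,.07),('ta',(262,290,143,168),.006,.02),('tb',(262,292,273,300),.006,.02)):
    m=np.zeros(Z.shape,bool);m[v0:v1,u0:u1]=1;m&=(Z>lo)&(Z<hi);print(n,W[m].mean(0).round(4))
x=cv2.resize(a['image'][150:290,330:500],None,fx=4,fy=4,interpolation=cv2.INTER_CUBIC); cv2.imwrite('pics/c9.png',x[...,::-1])
E
```

```text
clock: 21.4
ee_pos: [0.4048, -0.1905, 0.3555]
eef_rot: [-1.566, 0.16, -0.166]
ft_force: [-0.0, -0.4, -0.1]
grip_width: 0.0853
2569 rect ((0.5274650454521179, -0.21709118783473969), (0.06084466725587845, 0.12054658681154251), 78.01309967041016) z 0.0491
slope [-0.001 -0.001]
hole? area 68 px 405.97 213.68 [ 0.5666 -0.2285  0.0491]
cup [0.5974 0.0024 0.0535]
ta [ 0.675  -0.007   0.0114]
tb [ 0.4423 -0.0136  0.0116]
```

View pics/c9.png

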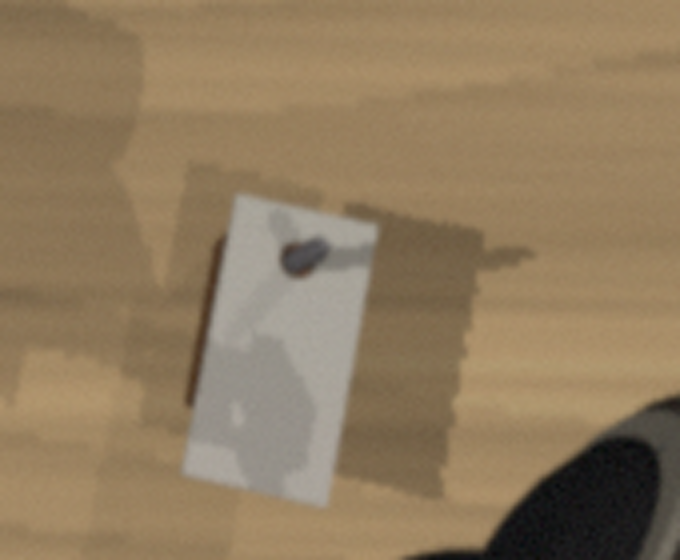

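The final top view shows the plate in line with the block at 78.0° (the stand was 78.3°), with the post through its hole and the arm clear. I hand the job in.

```bash
python3 -c "
from cell import manip
print(manip.finish_job())"
```

```text
the job is handed in; nothing more can be done
None
```

The plate is filed on the stand and the job is handed in, at about 21.5 s of the 64 s allowed. The hand-in reports no verdict, so what follows is from my own readings.

**What I did**
- I pressed the shut fingertips on the plate and dragged it out until it overhung the bed by about 39 mm. The force read at stops was between about 6.5 and 11.4 N.
- I gripped it by its sides, lifted it about 100 mm, and carried it over the cup to the stand.
- I lowered it over the post, felt for the block (about 5 N at touch), released it and backed away.

**Last checks**
- **Flatness:** the plate's tilt is about 0.001 rad. Its top is 3.3 mm above the measured block top, which fits its 3 mm thickness.
- **Alignment:** it is within about 0.3° of the block.
- **Hole and post:** the hole centre, worked out from the plate's outline, is about 1 mm from the post axis.
- **Cup and stones:** the cup and the white stone are within 1 mm of where they started. The blue one is too, though its two readings were taken in slightly different ways.
- **Contact:** the wrist force is near 0 with the arm clear.

**One disagreement:** the direct pixel reading of the hole in the last picture was about 5 mm off the post. I set that reading aside, because the post partly hides the hole there.

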